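# Copy the grafting angle from the rootstock guide to the scion guide with a rail bevel

## Robot

A 6-joint arm with a two-finger parallel gripper is mounted at the origin on the work surface. World frame = base frame: x ahead of the robot, y to its left, z up, the work surface at z = 0. Lengths are in mm, angles in rad, forces in N, time in s.
With the tool pointing down it reaches from about 350 to 775 mm from the base axis. Payload 7.3 kg.
Tool frame: the origin (TCP) lies at the very end of the fingers, on their centre line; the grasp point (between the pads) lies 19 mm behind it (bot.grip_point_offset is the distance from the TCP to the grasp point, in mm); z points along the fingers, y is the line along which they close (so a half turn about z gives the same grasp; the last joint's range is limited). The gripper opens to 92 mm and grips with 3 to 60 N. Pads are 19 mm wide; open, the fingers measure 130 mm over their backs; the gripper's body (75 mm by 190 mm) begins 47 mm behind the grasp point.
Start: joints at [-1.45, 0.342, 1.524, -0, 1.275, -0.146], TCP at [138.436, -506.439, 226.741] pointing down, gripper open.
Joint ranges: [-2.53, 2.53], [-0.77, 2.02], [0.04, 2.7], [-1, 4.14], [0.28, 2.66], [-3.11, 3.11]. Speed limits (rad/s): [2.57, 2.57, 3.14, 3.14, 3.14, 3.14].

## Interface

Orientations are given as [roll, pitch, yaw] about the fixed x, y, z axes, in that order (R = Rz(yaw) Ry(pitch) Rx(roll)).
In Python, from plant import bot gives the robot as it stands. The module is installed in compiled form; this text tells all that it offers.
- The arm moves only by the shell command python3 -m jog 'ROWS' [OPENING]. ROWS is JSON, a list of rows, each a list of 6 numbers: the shift along the tool's x, y, z in mm, then the turn, a rotation vector about the tool's x, y, z in rad. In form: [[dx, dy, dz, rx, ry, rz], ...]. A call has 1 to 12 rows; each row shifts and turns the commanded pose from where the row before left it, along the tool's axes as they then stand; what a row does not reach is not made up. A row lasts 1/10 s, in which the tool goes at most 50 mm and 8.59 degrees, less where a joint would pass 70% of its speed; a pose out of reach is approached as far as the arm can. A call with a gripper value outside its range is refused whole. OPENING is the opening in per cent of the stroke, from 0 (shut) to 100 (fully open), set as the call begins (- or left out, the last holds). The fingers move at their own pace and stop on an object; the grip force is fixed at half the most. Time passes only in rows, so rows that do not move let the fingers close. It gives the time, the measured TCP pose, the force, the opening and the grip force at its end, in the units of the state.
- bot.get_obs(): the state, without advancing time (a new reading comes with each control period).
- bot.capture(name): name is "side" or "top"; returns the picture (480x640x3 uint8, red, green, blue); there is no depth.
- bot.camera_model(name): a dict with "fx", "fy", "cx", "cy" (pixels), "position" and "orientation" of the camera in the world. Camera axes: x right, y down, z forward; pixel columns grow to the right and rows downward; lengths in mm; the calibration is good to about 2 mm. A picture is of the moment at which its call begins. camera_model takes no time and is no camera call.
- bot.close_job(): hands the job in; it is judged then, once.
Trained networks look in the newest picture that a camera, given by its name, has taken for a name from the list of things; names that differ only in an ending like _2 or _b are one class to them, and where a whole thing is asked for, a point or a joint stands for the part that bears it (a point fixed in the world has none). Each returns a list of dicts, best first, with "p" (0 to 1); they miss things now and then, are a little off and sometimes report something else, mostly with a low value. They report only what shows in the picture. A call takes as long as a camera call.
- bot.outline_of(target, camera): "mask" (480x640 bool, what is visible of it) and "pixel" ([column, row] in pixels, amid what is visible of it).
The state is a dict: "time": time; "joint_positions": joint angles; "dq": joint speeds; "tau": joint torques, N m; "tool_pos": TCP position; "tcp_rot": TCP orientation; "contact_force": force on the tool from outside, world axes, zero at the start; "moment": the same for the moment, N m; "grip_width": finger opening in mm; "finger_force": force on a finger pad.
Only numpy, scipy, OpenCV 4.12 (cv2) and the standard library are available. Lean on these libraries where they do the work, as an engineer would, in place of code of your own. Each camera call takes 0.05 s, during which the arm holds its last target. There are 200 camera calls.

## Task

Copy the cutting angle of the green rootstock guide to the orange scion guide with the steel bevel on the rail: slide the bevel carriage until the bevel's hub presses firmly but gently against the green guide with its blade flat along it, push the red lock button fully down while they still lie together, then slide the locked bevel across and press it against the orange guide so that this swings to lie flat along the blade. Leave the bevel there, still locked and against the orange guide, do not ram the green guide, and do not disturb the other things on the bench.

Things in the scene. Friction and masses are not known exactly. Their poses are not given: they have to be found in the camera images.
- board: white cutting board 320 x 600 x 20 mm, fixed. Origin on the bench (z = 0); +y along the rail, to the left; +x away from the robot; its top is at z = 20 mm. An aluminium rail runs along y at x = -85 mm. The bevel's and both guides' pivots all lie on the line x = -40 mm: green guide's at y = +200 mm, orange guide's at y = -200 mm.
- carriage: blue bevel carriage, 50 x 52 mm block captive on the rail: it only slides along board y, 215 mm either way from the middle, with 2 N friction, and stays where left. Origin on the rail's centre line, 18 mm above the bench; axes as the board. A black upright push post, 22 mm diameter, stands on it over its origin, 48 to 114 mm above the bench: push it sideways or pinch it.
- post_top (a point): centre of the top of the black push post, 114 mm above the bench
- blade: the bevel's steel blade with hub: level bar 20 mm wide, 36 to 52 mm above the bench. Origin on its hinge axis, at the underside, 45 mm from the carriage's origin along board +x; x axis along the blade to its tip at 120 mm. The hinge end is a round hub, radius 10 mm, under a brass disc, flush with the blade's faces, so both bear on a guide at any angle (faces relieved 1 mm up to 50 mm out).
- root_guide: green rootstock guide bar, 16 mm wide, 36 to 52 mm above the bench, tightly clamped, its tip leaning 0.05 to 0.45 rad right (board -y) of square to the rail, differently each time. Origin on its pivot axis at the underside; x axis along the bar to its tip at 110 mm. The bevel meets its right (-y) face: hub and blade lie flat with the pivots 18 mm / cos(lean) apart.
- root_guide_tip (a point): middle of the top of the green guide's tip end, 110 mm from its pivot, 52 mm above the bench
- scion_guide: orange scion guide bar, 16 mm wide, 36 to 52 mm above the bench; swings about its pivot with 0.04 N m friction and stays where left; starts leaning 0.05 to 0.3 rad left (board +y). Origin on its pivot axis at the underside; x axis along the bar to its tip at 135 mm. The slowly slid, locked bevel meets its left (+y) face, pushes it over and ends flat along it, hub at its root.
- lock (a joint): the red lock button's travel in m: 0 up (bevel free), 0.006 fully down (bevel clamped). Pushing it down takes about 16 N; it stays down by itself. Locked, the blade holds about 0.1 N m: enough to swing the orange guide when slid slowly (under 0.1 m/s), but a hard knock makes it slip.
- lock_top (a point): centre of the top of the red lock button (24 mm diameter), on the bevel's hinge axis, 82 mm above the bench while up
- clip_bowl: clear plastic bowl, 72 mm across, 35 mm high, standing on the board's far strip; origin under its centre; leave alone
- marker: blue marker, 12 mm thick, 120 mm long, lying on the board's far strip; origin under its middle; leave alone
- spray: white bottle, 68 mm across, 190 mm high, on the bench to the right; origin under its centre; leave alone
- jar: amber jar, 60 mm across, 80 mm high, on the bench to the right; origin under its centre; leave alone
- potted: seedling in a terracotta pot, 68 mm across, pot 60 mm high, on the bench to the left; origin under its centre; leave alone
- tag_box: yellow box, 90 x 60 x 40 mm, on the bench to the left; origin under its centre; leave alone
- knife: green-handled grafting knife, 145 mm long, lying on the board's far strip; origin under its handle's middle; leave alone
- blade_tip (a point): middle of the top of the blade's tip end. Unlocked, the blade swings with 0.025 N m friction, 0.7 rad left to 1.1 rad right of square to the rail; sliding it against a guide's tip swings it. If the blade leans further right (board -y) than the green guide, the hub meets the guide first and the blade stays off it: swing it left by its side first.

How it is judged (in metres and radians):
On the way, in this order (a step that is already met when the one before it is completed fails the run):
1. the unlocked bevel lies flat along the green guide, within 1.7 degrees, its hub pressed against it with over 1 N (angle between the x axis of blade and the x axis of root_guide, either way round below 0.03 rad and contact force between blade and root_guide above 1 N and value of joint lock below 0.002 m), for 0.2 s.
2. the lock is pushed down at least 4 of its 6 mm while the bevel still lies along the green guide, pivots within 26 mm of each other (value of joint lock above 0.004 m and angle between the x axis of blade and the x axis of root_guide, either way round below 0.03 rad and horizontal distance between blade and root_guide below 0.026 m), for 0.2 s.
3. the locked bevel is pressed against the orange guide with over 0.5 N, the two flat together within 1.7 degrees, pivots within 26 mm (value of joint lock above 0.004 m and angle between the x axis of blade and the x axis of scion_guide, either way round below 0.03 rad and horizontal distance between blade and scion_guide below 0.026 m and contact force between blade and scion_guide above 0.5 N), for 0.2 s.
At the end, for the whole second after the job is handed in: The orange guide stands parallel to the green one within 2 degrees (0.035 rad) and to the bevel blade within 2 degrees; the bevel's pivot is within 27 mm of the orange guide's pivot, the lock is at least 4 mm down, and nothing moves (angle between the x axis of scion_guide and the x axis of root_guide, either way round below 0.035 rad and angle between the x axis of scion_guide and the x axis of blade, either way round below 0.035 rad and horizontal distance between blade and scion_guide below 0.027 m and value of joint lock above 0.004 m and linear speed of carriage below 0.01 m/s and angular speed of scion_guide below 0.05 rad/s); the robot touches nothing.
It fails at once if the green guide is forced out of its setting (its tip moves over 6 mm) (distance of root_guide_tip from where it was at the start of the episode above 0.006 m).
It fails at once if the bevel rams the green guide with over 80 N (contact force between blade and root_guide above 80 N).
It fails at once if one of the bystanders is shoved more than 30 mm (distance of any of clip_bowl, marker, spray, jar, potted, tag_box, knife from where it was at the start of the episode above 0.03 m).
It also fails if it takes over 64 s, if anything falls off the work surface, if the arm or the gripper's body presses on something with over 40 N, if the wrist force passes 120 N, or if a joint passes its speed limit or range.

## Working session

There is one attempt and no reset: what is moved stays moved. The work goes in short steps, Python scripts to look and compute and a shell command to move; the robot and the scene stay as the last step left them, time stands still between calls to the robot, and variables do not carry over. Pictures are saved under pics/ and viewed, at most 10 in all, crops included, and the job is handed in when it is done.

```bash
mkdir -p pics
cat > h.py <<'E'
import numpy as np, cv2
from plant import bot
from scipy.spatial.transform import Rotation as R
def cam(n):
    m=bot.camera_model(n); o=np.array(m["orientation"])
    Rm=R.from_euler('xyz',o).as_matrix() if o.shape==(3,) else (o if o.shape==(3,3) else None)
    return m,Rm,np.array(m["position"])
def ray(n,px,z):
    m,Rm,p=cam(n); d=Rm@np.array([(px[0]-m["cx"])/m["fx"],(px[1]-m["cy"])/m["fy"],1])
    return p+d*(z-p[2])/d[2]
def proj(n,P):
    m,Rm,p=cam(n); c=Rm.T@(np.array(P)-p); return [m["fx"]*c[0]/c[2]+m["cx"],m["fy"]*c[1]/c[2]+m["cy"]]
def snap(n,f=None):
    i=bot.capture(n)
    if f: cv2.imwrite(f,i[:,:,::-1])
    return i
E
python3 - <<'E'
from h import *
for n in("side","top"):
    print(bot.camera_model(n)); snap(n,f"pics/{n}0.png")
Z=dict(board=20,root_guide=52,root_guide_tip=52,scion_guide=52,blade=52,blade_tip=52,post_top=114,lock_top=82,carriage=48,clip_bowl=20,marker=26,spray=190,jar=80,potted=60,tag_box=40,knife=26)
for t,z in Z.items():
    for n in("top","side"):
        for o in bot.outline_of(t,n)[:1]:
            print(t,n,round(o["p"],2),o["pixel"],ray(n,o["pixel"],z).round(1))
print(bot.get_obs())
E
```

```text
{'fx': 471.6193852037632, 'fy': 471.6193852037632, 'cx': 323.8247019725627, 'cy': 242.759695816748, 'position': array([231.97581348, 873.40426255, 692.64393879]), 'orientation': array([-2.12364442, -0.00527471, -2.73633782])}
{'fx': 509.06249897095074, 'fy': 509.06249897095074, 'cx': 315.8962122645548, 'cy': 234.01841948585124, 'position': array([ 371.67657669,  -13.5141631 , 1329.85144819]), 'orientation': array([-2.95226821,  0.00834789, -1.58852493])}
board top 0.79 [333.9, 241.2] [602.8 -53.7  20. ]
board side 0.95 [314.7, 283.0] [606.4  46.9  20. ]
root_guide top 0.81 [256.7, 234.3] [618.9 144.2  52. ]
root_guide side 0.98 [286.9, 296.5] [623.9 155.5  52. ]
root_guide_tip top 0.68 [300.3, 243.1] [593.9  33.   52. ]
root_guide_tip side 0.63 [285.3, 299.6] [622.2 166.5  52. ]
scion_guide top 0.89 [407.6, 245.1] [ 583.5 -239.7   52. ]
scion_guide side 0.67 [283.9, 299.1] [625.8 166.2  52. ]
blade top 0.93 [305.9, 246.4] [585.1  18.8  52. ]
blade side 0.67 [318.1, 269.5] [603.1  34.2  52. ]
blade_tip top 0.9 [302.7, 243.6] [592.5  26.9  52. ]
blade_tip side 0.6 [316.4, 272.1] [602.4
[... 1078 characters left out ...]
.7, 'joint_positions': array([-1.45000402e+00,  3.41996036e-01,  1.52408983e+00, -1.11243750e-05,
        1.27538267e+00, -1.45987993e-01]), 'dq': array([ 1.68632477e-04, -4.02242344e-05,  2.02582971e-03,  7.94240123e-04,
       -1.19355694e-03, -1.60231195e-03]), 'tau': array([ 9.29404632e-04, -4.31122077e+01, -2.44478542e+01,  7.18692597e-02,
        4.83021594e-02, -1.71911074e-05]), 'tool_pos': array([ 138.43191769, -506.45008536,  226.74612402]), 'tcp_rot': array([3.14147140e+00, 2.85853376e-05, 2.66783534e-01]), 'contact_force': array([-0.08023441,  0.52233402,  1.10180324]), 'moment': array([-0.00762137, -0.04076703,  0.06296126]), 'finger_force': 0.0, 'grip_width': 91.42686769818695}
```

View pictures.

View pics/top0.png

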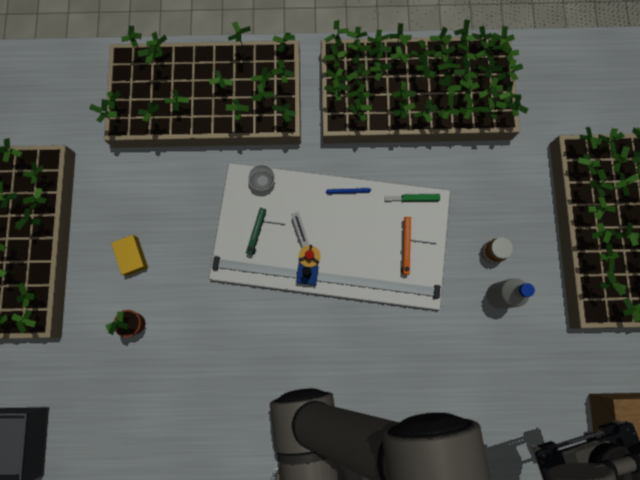

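Run:
```python
import cv2
i=cv2.imread("pics/top0.png")[170:330,220:440]; cv2.imwrite("pics/top0c.png",cv2.resize(i,None,fx=3.6,fy=3.6,interpolation=cv2.INTER_CUBIC))
```

```text
(no output)
```

View pics/top0c.png

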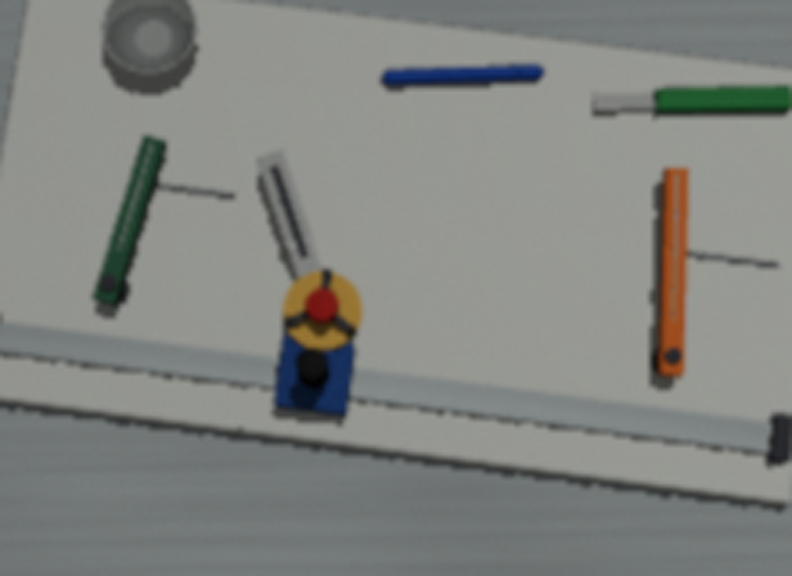

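View pics/side0.png

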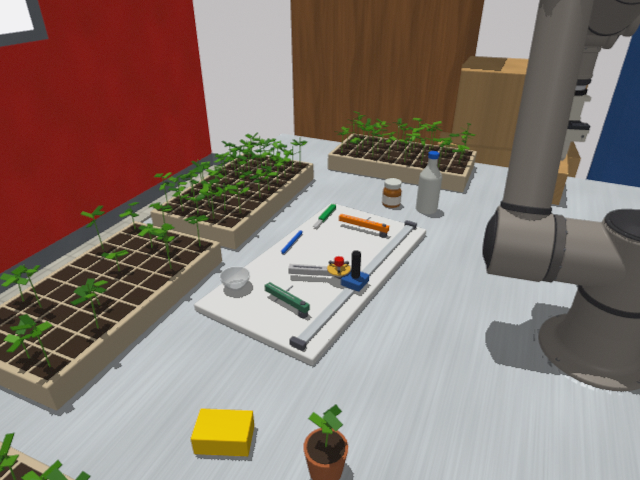

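Run:
```python
from h import *
r=lambda c,z: ray("top",(220+c[0]/3.6,170+c[1]/3.6),z)[:2]
gp,gt,op,ot=r((109,285),52),r((154,140),52),r((673,356),52),r((677,170),52)
lk,bt,po=r((322,305),82),r((270,155),52),r((313,360),114)
print(gp,gt,op,ot,lk,bt,po,np.linalg.norm(gp-op))
y=(gp-op)/np.linalg.norm(gp-op); x=np.array([y[1],-y[0]]); psi=np.arctan2(x[1],x[0]); c=(gp+op)/2+40*x
print("board",c,psi)
B=lambda p:(np.array([(p-c)@x,(p-c)@y])).round(1)
for n,p in zip("gp gt op ot lk bt po".split(),(gp,gt,op,ot,lk,bt,po)):print(n,B(p))
print("pots side",[ray("side",q,z)[:2].round(1) for q,z in(((356,253),114),((339,260),82))])
g=gt-gp;print("lean g",np.arctan2(-(g@y),g@x),np.linalg.norm(g)); g=ot-op;print("lean o",np.arctan2(-(g@y),g@x),np.linalg.norm(g));g=bt-lk;print("blade",np.arctan2(-(g@y),g@x),np.linalg.norm(g))
C=[ray("top",q,20)[:2] for q in((230,164),(449,190),(439,309),(211,281))]
print("corners",[B(q) for q in C])
```

```text
[580.6877253  160.43063457] [685.42042943 128.80680874] [ 522.83869018 -234.92590726] [ 656.03693528 -244.6203265 ] [559.04691416   9.56607175] [672.73745488  45.68122001] [517.31791436  15.54181405] 399.56639752992606
board [591.34176532 -43.03881753] -0.1452901509304358
gp [-40.  199.8]
gt [ 68.2 183.7]
op [ -40.  -199.8]
ot [  93.2 -190.1]
lk [-39.6  47.4]
bt [67.7 99.6]
po [-81.7  47.2]
pots side [array([515. ,  21.6]), array([556.7,  18.7])]
lean g 0.1479527987308829 109.40295094303936
lean o -0.07263637335868733 133.55056817606066
blade -0.45287070090002773 119.2889055313406
corners [array([187.4, 294.3]), array([ 188.6, -295.7]), array([-127.3, -295.1]), array([-130.4,  292.9])]
```

Top view: green pivot at (250,249), orange pivot at (407,269), lock at (309,255) and post at (307,270). The fitted pivots are 399.6 mm apart and the bar lengths are within 1.5 mm, so the measurement is good. The green guide leans about 0.148 rad right and the blade leans left, so it can meet the green tip directly.

```bash
python3 -m jog '[[0,0,0,0,0,0.137],[0,0,0,0,0,0.137],[0,0,0,0,0,0.138],[21,-40.8,0,0,0,0],[21,-40.8,0,0,0,0],[21,-40.8,0,0,0,0],[21,-40.8,0,0,0,0],[21,-40.8,0,0,0,0],[21,-40.8,0,0,0,0],[21,-40.8,0,0,0,0],[21,-40.8,0,0,0,0],[21,-40.8,0,0,0,0]]'
python3 -m jog '[[21,-40.8,0,0,0,0],[21,-40.8,0,0,0,0],[21,-40.8,0,0,0,0],[21,-40.8,0,0,0,0],[21,-40.8,0,0,0,0],[0,0,0,0,0,0],[0,0,0,0,0,0]]'
cat >> h.py <<'E'
O=np.array([591.34,-43.04]); PSI=-0.1453
def tb(p): d=np.array(p)[:2]-O; c,s=np.cos(PSI),np.sin(PSI); return np.array([c*d[0]+s*d[1],-s*d[0]+c*d[1]])
def st():
    o=bot.get_obs(); print("t",o["time"],"board",tb(o["tool_pos"]).round(1),"z",round(o["tool_pos"][2],1),o["tcp_rot"].round(3),"F board",(tb(o["contact_force"][:2]+O)).round(2),round(o["contact_force"][2],2),"grip",round(o["grip_width"],1),round(o["finger_force"],1))
E
python3 -c "from h import *;st()"
```

```text
time: 2.9
tool_pos: [379.4, -168.8, 227.0]
tcp_rot: [3.141, -0.001, -0.145]
contact_force: [0.3, -1.1, -0.4]
grip_width: 91.8
finger_force: 0.0
time: 3.6
tool_pos: [512.0, 17.0, 226.3]
tcp_rot: [3.141, 0.001, -0.143]
contact_force: [-0.2, 0.7, 0.1]
grip_width: 91.6
finger_force: 0.0
t 3.6 board [-87.2  47.9] z 226.3 [ 3.141e+00  1.000e-03 -1.430e-01] F board [-0.33  0.67] 0.05 grip 91.6 0.0
```

```bash
python3 -m jog '[[2,0,30,0,0,0],[0,0,40,0,0,0],[0,0,40,0,0,0],[0,0,20,0,0,0],[0,0,10,0,0,0],[0,0,0,0,0,0]]' 
python3 -m jog '[[0,0,0,0,0,0],[0,0,0,0,0,0],[0,0,0,0,0,0],[0,0,0,0,0,0],[0,0,0,0,0,0],[0,0,0,0,0,0],[0,0,0,0,0,0],[0,0,0,0,0,0]]' 0
python3 - <<'E'
from h import *
st(); i=snap("side"); cv2.imwrite("pics/s1.png",cv2.resize(i[180:380,200:460,::-1],None,fx=3,fy=3,interpolation=cv2.INTER_CUBIC))
E
```

```text
time: 4.2
tool_pos: [513.2, 15.0, 86.1]
tcp_rot: [3.141, 0.002, -0.147]
contact_force: [-0.5, -0.3, 0.2]
grip_width: 91.3
finger_force: 0.0
time: 5.0
tool_pos: [513.9, 15.9, 86.6]
tcp_rot: [3.142, 0.0, -0.145]
contact_force: [-0.6, -0.1, -0.7]
grip_width: 32.3
finger_force: 0.0
t 5.0 board [-85.1  47.1] z 86.6 [ 3.142  0.    -0.145] F board [-0.6  -0.21] -0.66 grip 32.3 0.0
```

View pics/s1.png

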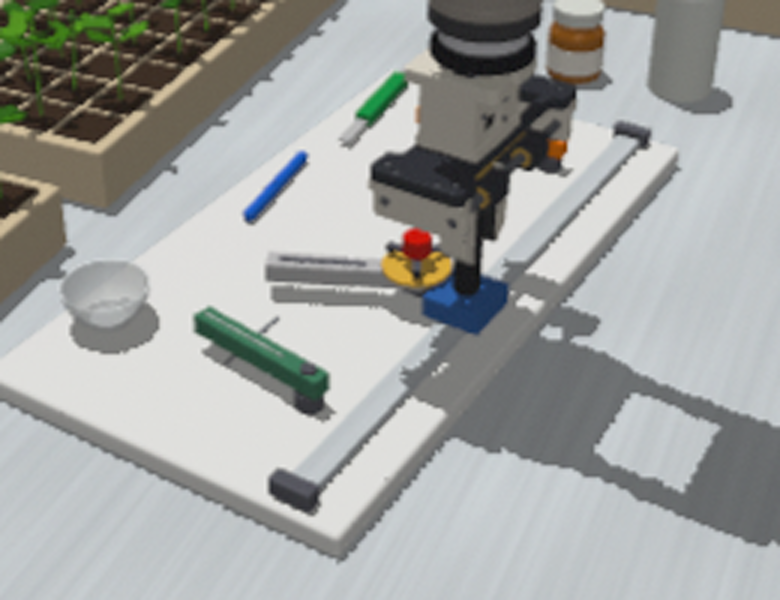

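The fingers straddle the black post at crop (467,270), and the blade is clear of the green guide. I'll finish the grip and slide left.

```bash
python3 -m jog '[[0,0,0,0,0,0],[0,0,0,0,0,0],[0,0,0,0,0,0],[0,-4,0,0,0,0],[0,-6,0,0,0,0],[0,-6,0,0,0,0],[0,-6,0,0,0,0],[0,-6,0,0,0,0],[0,-6,0,0,0,0],[0,-6,0,0,0,0],[0,0,0,0,0,0]]'; python3 -c "from h import *;st()"
python3 -m jog '[[0,-6,0,0,0,0],[0,-6,0,0,0,0],[0,-6,0,0,0,0],[0,-6,0,0,0,0],[0,-6,0,0,0,0],[0,-6,0,0,0,0],[0,-6,0,0,0,0],[0,-6,0,0,0,0],[0,-6,0,0,0,0],[0,-4,0,0,0,0],[0,-4,0,0,0,0],[0,0,0,0,0,0]]'; python3 -c "from h import *;st()"
```

```text
time: 6.15
tool_pos: [520.1, 56.7, 86.7]
tcp_rot: [-3.141, -0.001, -0.145]
contact_force: [2.2, 2.4, -2.4]
grip_width: 21.3
finger_force: 30.0
t 6.15 board [-84.9  88.4] z 86.7 [-3.141e+00 -1.000e-03 -1.450e-01] F board [1.84 2.66] -2.37 grip 21.3 30.0
time: 7.35
tool_pos: [529.2, 117.8, 86.7]
tcp_rot: [-3.141, -0.001, -0.145]
contact_force: [4.7, 1.3, -5.9]
grip_width: 21.1
finger_force: 30.0
t 7.35 board [-84.8 150.1] z 86.7 [-3.141e+00 -1.000e-03 -1.450e-01] F board [4.5  1.99] -5.94 grip 21.1 30.0
```

```bash
python3 -m jog '[[0,-4,0,0,0,0],[0,-4,0,0,0,0],[0,-4,0,0,0,0],[0,-4,0,0,0,0],[0,-4,0,0,0,0],[0,-3,0,0,0,0],[0,-2,0,0,0,0],[0,-1,0,0,0,0],[0,0,0,0,0,0]]'; python3 -c "from h import *;st()"
python3 -m jog '[[0,-1,0,0,0,0],[0,-1,0,0,0,0],[0,0,0,0,0,0]]'; python3 -c "from h import *;st()"
```

```text
time: 8.25
tool_pos: [532.9, 142.6, 86.7]
tcp_rot: [-3.142, -0.001, -0.145]
contact_force: [5.0, -1.5, -4.0]
grip_width: 21.3
finger_force: 30.0
t 8.25 board [-84.7 175.3] z 86.7 [-3.142e+00 -1.000e-03 -1.450e-01] F board [ 5.12 -0.73] -4.01 grip 21.3 30.0
time: 8.55
tool_pos: [533.1, 144.5, 86.7]
tcp_rot: [3.142, -0.001, -0.145]
contact_force: [4.9, -3.0, -4.5]
grip_width: 21.3
finger_force: 30.0
t 8.55 board [-84.7 177.1] z 86.7 [ 3.142e+00 -1.000e-03 -1.450e-01] F board [ 5.27 -2.29] -4.49 grip 21.3 30.0
```

```bash
for i in 1 2; do python3 -m jog '[[0,-1,0,0,0,0],[0,0,0,0,0,0]]' >/dev/null; python3 -c "from h import *;st()"; done; python3 -m jog '[[0,-1,0,0,0,0],[0,0,0,0,0,0]]' >/dev/null; python3 -c "from h import *;st()"
```

```text
t 8.75 board [-84.7 178.1] z 86.7 [ 3.142e+00 -1.000e-03 -1.450e-01] F board [ 5.53 -1.83] -4.06 grip 21.1 30.0
t 8.95 board [-84.7 179.1] z 86.7 [ 3.142e+00 -1.000e-03 -1.450e-01] F board [ 5.28 -1.9 ] -4.41 grip 21.5 30.0
t 9.15 board [-84.7 180.1] z 86.7 [ 3.141e+00 -1.000e-03 -1.450e-01] F board [ 6.15 -1.23] -4.13 grip 21.1 30.0
```

```bash
python3 -m jog '[[0,-0.7,0,0,0,0],[0,0,0,0,0,0]]' >/dev/null; python3 -c "from h import *;st()";python3 -m jog '[[0,-0.7,0,0,0,0],[0,0,0,0,0,0]]' >/dev/null; python3 -c "from h import *;st()"; python3 -m jog '[[0,-0.7,0,0,0,0],[0,0,0,0,0,0]]' >/dev/null; python3 -c "from h import *;st()"
```

```text
t 9.35 board [-84.7 180.7] z 86.7 [ 3.141e+00 -1.000e-03 -1.450e-01] F board [ 5.51 -2.77] -4.25 grip 21.4 30.0
t 9.55 board [-84.7 181.5] z 86.7 [ 3.141e+00 -1.000e-03 -1.450e-01] F board [ 5.61 -2.32] -5.3 grip 21.1 30.0
t 9.75 board [-84.7 182.1] z 86.7 [ 3.141e+00 -1.000e-03 -1.450e-01] F board [ 6.16 -2.18] -5.48 grip 21.3 30.0
```

```bash
python3 -m jog '[[0,-0.6,0,0,0,0],[0,0,0,0,0,0]]' >/dev/null; python3 -c "from h import *;st()";python3 -m jog '[[0,-0.6,0,0,0,0],[0,0,0,0,0,0]]' >/dev/null; python3 -c "from h import *;st()"
python3 - <<'E'
from h import *
i=snap("side"); cv2.imwrite("pics/s2.png",cv2.resize(i[220:340,220:380,::-1],None,fx=5,fy=5,interpolation=cv2.INTER_CUBIC))
E
```

```text
t 9.95 board [-84.7 182.7] z 86.7 [ 3.141e+00 -1.000e-03 -1.450e-01] F board [ 5.53 -2.4 ] -4.97 grip 21.1 30.0
t 10.15 board [-84.7 183.2] z 86.7 [ 3.141e+00 -1.000e-03 -1.450e-01] F board [ 5.3  -2.37] -4.12 grip 21.4 30.0
```

View pics/s2.png

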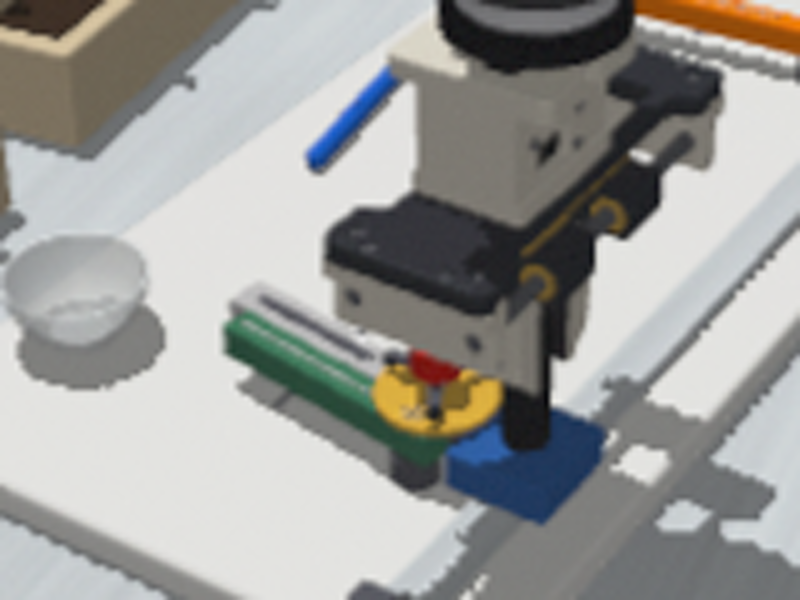

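The blade lies along the green guide at crop (300,330), with the hub about at the guide. I'll creep on until the force rises.

```bash
for i in 1; do python3 -m jog '[[0,-0.6,0,0,0,0],[0,0,0,0,0,0]]' >/dev/null; python3 -c "from h import *;st()";python3 -m jog '[[0,-0.6,0,0,0,0],[0,0,0,0,0,0]]' >/dev/null; python3 -c "from h import *;st()"; python3 -m jog '[[0,-0.6,0,0,0,0],[0,0,0,0,0,0]]' >/dev/null; python3 -c "from h import *;st()"; done
```

```text
t 10.4 board [-84.7 183.3] z 86.7 [ 3.14e+00 -1.00e-03 -1.45e-01] F board [ 5.56 -4.43] -3.46 grip 21.3 30.0
t 10.6 board [-84.7 183.3] z 86.7 [ 3.139 -0.    -0.145] F board [ 5.58 -6.67] -3.49 grip 21.4 30.0
t 10.8 board [-84.7 183.4] z 86.7 [ 3.139 -0.    -0.145] F board [ 4.53 -9.74] -2.27 grip 21.3 30.0
```

```bash
python3 -m jog '[[0,-0.6,0,0,0,0],[0,0,0,0,0,0],[0,0,0,0,0,0],[0,0,0,0,0,0]]' >/dev/null; python3 -c "from h import *;st()"
python3 -m jog '[[0,0,0,0,0,0],[0,2.5,0,0,0,0],[0,0,0,0,0,0],[0,0,0,0,0,0],[0,0,0,0,0,0]]' 60 >/dev/null; python3 -c "from h import *;st()"
python3 -m jog '[[0,0,-15,0,0,0],[0,0,-25,0,0,0],[0,0,-20,0,0,0],[0,0,0,0,0,0],[23,0,0,0,0,0],[22,0,0,0,0,0],[0,0,0,0,0,0],[0,0,0,0,0,0],[0,0,0,0,0,0],[0,0,0,0,0,0],[0,0,0,0,0,0],[0,0,0,0,0,0]]' 0 >/dev/null; python3 -c "from h import *;st()"
python3 - <<'E'
from h import *
snap("top"); i=snap("side"); cv2.imwrite("pics/s3.png",cv2.resize(i[220:340,220:380,::-1],None,fx=5,fy=5,interpolation=cv2.INTER_CUBIC))
E
```

```text
t 11.2 board [-84.7 183.5] z 86.7 [ 3.138 -0.    -0.145] F board [  5.06 -12.04] -3.06 grip 21.2 30.0
t 11.7 board [-85.4 183.6] z 86.8 [-3.141  0.    -0.145] F board [ 1.22 -0.26] -0.22 grip 53.8 0.0
t 12.9 board [-40.4 183.4] z 146.8 [ 3.142 -0.    -0.145] F board [-0.27  0.56] -0.51 grip 0.4 0.0
```

View pics/s3.png

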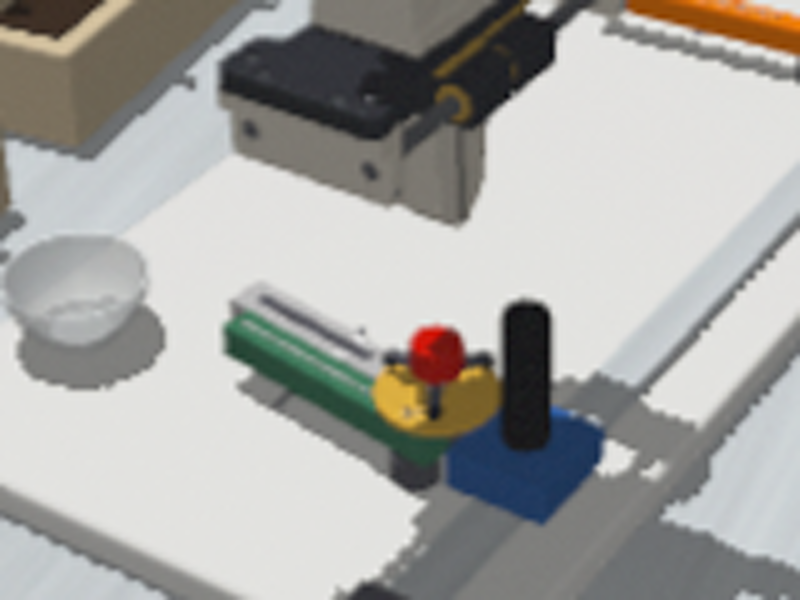

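Run:
```python
from h import *
p=bot.get_obs()["tool_pos"]; 
f=lambda q:((np.array(q)-[220,220])*5).round(1)
print("tcp",f(proj("side",p)),"below at 82",f(proj("side",[p[0],p[1],82])))
i=bot.capture("side").astype(int); m=(i[:,:,0]>130)&(i[:,:,1]<60)&(i[:,:,2]<60); m[:220]=0;m[340:]=0;m[:,:220]=0;m[:,380:]=0
v,u=np.nonzero(m); print(f([u.mean(),v.mean()]),f([u.min(),v.min()]),f([u.max(),v.max()]))
```

```text
tcp [437.9 212.8] below at 82 [439.9 338.6]
[424.  341.4] [410 330] [440 355]
```

```bash
python3 -m jog '[[0,0,25,0,0,0],[0,0,20,0,0,0],[0,0,13,0,0,0],[0,0,3,0,0,0],[0,0,2,0,0,0],[0,0,0,0,0,0]]' >/dev/null; python3 -c "from h import *;st()"
python3 -m jog '[[0,0,2,0,0,0],[0,0,2,0,0,0],[0,0,2,0,0,0],[0,0,1,0,0,0],[0,0,0,0,0,0],[0,0,0,0,0,0]]' >/dev/null; python3 -c "from h import *;st()"
```

```text
t 13.65 board [-39.6 183.5] z 84.3 [-3.141e+00 -1.000e-03 -1.450e-01] F board [-0.03 -0.46] 0.83 grip 0.4 0.0
t 14.25 board [-39.4 183.5] z 78.3 [-3.141e+00 -3.000e-03 -1.450e-01] F board [-1.29 -0.25] 7.35 grip 0.5 3.4
```

```bash
python3 -m jog '[[0,0,1,0,0,0],[0,0,1,0,0,0],[0,0,0,0,0,0]]' >/dev/null; python3 -c "from h import *;st()"
python3 -m jog '[[0,0,1,0,0,0],[0,0,1,0,0,0],[0,0,0,0,0,0]]' >/dev/null; python3 -c "from h import *;st()"
```

```text
t 14.55 board [-39.4 183.6] z 76.8 [-3.141e+00 -3.000e-03 -1.450e-01] F board [-2.75 -0.9 ] 10.7 grip 0.5 5.1
t 14.85 board [-39.3 183.6] z 76.1 [-3.141 -0.004 -0.145] F board [-5.88 -2.61] 19.02 grip 0.5 9.5
```

```bash
python3 -m jog '[[0,0,1,0,0,0],[0,0,1,0,0,0],[0,0,0,0,0,0]]' >/dev/null; python3 -c "from h import *;st()"
python3 -m jog '[[0,0,1,0,0,0],[0,0,0,0,0,0],[0,0,0,0,0,0]]' >/dev/null; python3 -c "from h import *;st()"
```

```text
t 15.15 board [-39.1 183.6] z 75.9 [-3.141 -0.005 -0.145] F board [-10.4   -2.98] 30.11 grip 0.4 15.5
t 15.45 board [-39.1 183.6] z 75.8 [-3.141 -0.005 -0.145] F board [-12.72  -2.96] 36.59 grip 0.5 18.5
```

```bash
python3 -m jog '[[0,0,-10,0,0,0],[0,0,-30,0,0,0],[0,0,-35,0,0,0],[0,0,0,0,0,0],[-22,0,0,0,0,0],[-23,0,0,0,0,0],[0,0,0,0,0,0],[0,0,0,0,0,0]]' 60 >/dev/null
python3 - <<'E'
from h import *
st(); i=snap("side"); cv2.imwrite("pics/s4.png",cv2.resize(i[220:340,220:380,::-1],None,fx=5,fy=5,interpolation=cv2.INTER_CUBIC))
E
```

```text
t 16.25 board [-84.9 183.5] z 144.8 [-3.142e+00 -1.000e-03 -1.450e-01] F board [-0.04  0.07] -0.15 grip 54.4 0.0
```

View pics/s4.png

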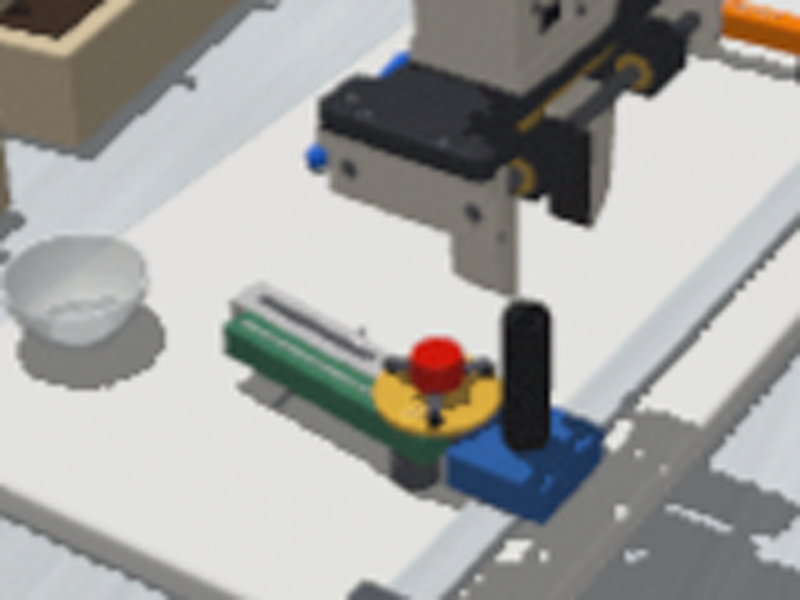

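Button is down (top now at crop (437,345), was (435,332)) and the blade is still flat. I'll grip the post again and slide right.

```bash
python3 -m jog '[[0,0,20,0,0,0],[0,0,25,0,0,0],[0,0,13,0,0,0],[0,0,0,0,0,0]]' >/dev/null
python3 -m jog '[[0,0,0,0,0,0],[0,0,0,0,0,0],[0,0,0,0,0,0],[0,0,0,0,0,0],[0,0,0,0,0,0],[0,0,0,0,0,0],[0,0,0,0,0,0]]' 0 >/dev/null;  python3 -c "from h import *;st()"
python3 -m jog '[[0,1,0,0,0,0],[0,3,0,0,0,0],[0,5,0,0,0,0],[0,7,0,0,0,0],[0,8,0,0,0,0],[0,8,0,0,0,0],[0,8,0,0,0,0],[0,8,0,0,0,0],[0,8,0,0,0,0],[0,8,0,0,0,0],[0,8,0,0,0,0],[0,8,0,0,0,0]]' >/dev/null;  python3 -c "from h import *;st()"
python3 -m jog '[[0,8,0,0,0,0],[0,8,0,0,0,0],[0,8,0,0,0,0],[0,8,0,0,0,0],[0,8,0,0,0,0],[0,8,0,0,0,0],[0,8,0,0,0,0],[0,8,0,0,0,0],[0,8,0,0,0,0],[0,8,0,0,0,0],[0,8,0,0,0,0],[0,8,0,0,0,0]]' >/dev/null;  python3 -c "from h import *;st()"
python3 -m jog '[[0,8,0,0,0,0],[0,8,0,0,0,0],[0,8,0,0,0,0],[0,8,0,0,0,0],[0,8,0,0,0,0],[0,8,0,0,0,0],[0,8,0,0,0,0],[0,8,0,0,0,0],[0,8,0,0,0,0],[0,8,0,0,0,0],[0,5,0,0,0,0],[0,3,0,0,0,0]]' >/dev/null;  python3 -c "from h import *;st()"
```

```text
t 17.4 board [-84.9 183.2] z 87.2 [ 3.141e+00 -1.000e-03 -1.450e-01] F board [-0.27 -2.85] 5.33 grip 21.2 30.0
t 18.6 board [-85.1 103.7] z 87.2 [-3.141e+00 -1.000e-03 -1.450e-01] F board [-2.28  2.96] 6.85 grip 21.2 30.0
t 19.8 board [-85.4   7.6] z 87.2 [-3.141  0.    -0.145] F board [-3.98  3.07] 7.78 grip 21.3 30.0
t 21.0 board [-85.8 -80.6] z 87.2 [-3.141e+00  1.000e-03 -1.450e-01] F board [-4.79  2.27] 11.05 grip 20.9 30.0
```

```bash
for k in 1; do python3 -m jog '[[0,4,0,0,0,0],[0,4,0,0,0,0],[0,4,0,0,0,0],[0,4,0,0,0,0],[0,4,0,0,0,0],[0,4,0,0,0,0],[0,3,0,0,0,0],[0,3,0,0,0,0],[0,3,0,0,0,0],[0,3,0,0,0,0],[0,3,0,0,0,0],[0,3,0,0,0,0]]' >/dev/null;  python3 -c "from h import *;st()"; done
python3 -m jog '[[0,2,0,0,0,0],[0,2,0,0,0,0],[0,2,0,0,0,0],[0,2,0,0,0,0],[0,2,0,0,0,0],[0,2,0,0,0,0],[0,2,0,0,0,0],[0,2,0,0,0,0],[0,2,0,0,0,0],[0,2,0,0,0,0],[0,2,0,0,0,0],[0,2,0,0,0,0]]' >/dev/null;  python3 -c "from h import *;st()"
python3 -m jog '[[0,2,0,0,0,0],[0,2,0,0,0,0],[0,2,0,0,0,0],[0,2,0,0,0,0],[0,2,0,0,0,0],[0,2,0,0,0,0],[0,2,0,0,0,0],[0,2,0,0,0,0],[0,2,0,0,0,0],[0,2,0,0,0,0],[0,2,0,0,0,0],[0,2,0,0,0,0]]' >/dev/null;  python3 -c "from h import *;st()"
```

```text
t 22.2 board [ -85.9 -122.3] z 87.2 [-3.141e+00  1.000e-03 -1.450e-01] F board [-4.91  1.95] 9.86 grip 21.3 30.0
t 23.4 board [ -86.  -146.2] z 87.2 [-3.141e+00  2.000e-03 -1.450e-01] F board [-5.62  1.25] 9.53 grip 21.2 30.0
t 24.6 board [ -86.1 -170.1] z 87.2 [-3.141e+00  2.000e-03 -1.450e-01] F board [-5.84  2.74] 11.25 grip 21.1 30.0
```

```bash
python3 -m jog '[[0,1.5,0,0,0,0],[0,1.5,0,0,0,0],[0,1,0,0,0,0],[0,1,0,0,0,0],[0,0,0,0,0,0]]' >/dev/null;  python3 -c "from h import *;st()"
python3 -m jog '[[0,0.8,0,0,0,0],[0,0.8,0,0,0,0],[0,0,0,0,0,0]]' >/dev/null;  python3 -c "from h import *;st()"
python3 -m jog '[[0,0.8,0,0,0,0],[0,0.8,0,0,0,0],[0,0,0,0,0,0]]' >/dev/null;  python3 -c "from h import *;st()"
python3 - <<'E'
from h import *
i=snap("top"); cv2.imwrite("pics/t5.png",cv2.resize(i[170:330,220:440,::-1],None,fx=3.6,fy=3.6,interpolation=cv2.INTER_CUBIC))
E
```

```text
t 25.1 board [ -86.1 -175.3] z 87.2 [-3.141e+00  2.000e-03 -1.450e-01] F board [-5.3  0.9] 10.45 grip 21.2 30.0
t 25.4 board [ -86.1 -176.8] z 87.2 [-3.141e+00  2.000e-03 -1.450e-01] F board [-6.49  2.41] 11.02 grip 21.1 30.0
t 25.7 board [ -86.1 -178.4] z 87.2 [-3.141e+00  2.000e-03 -1.450e-01] F board [-6.19  0.73] 10.27 grip 21.2 30.0
```

View pics/t5.png

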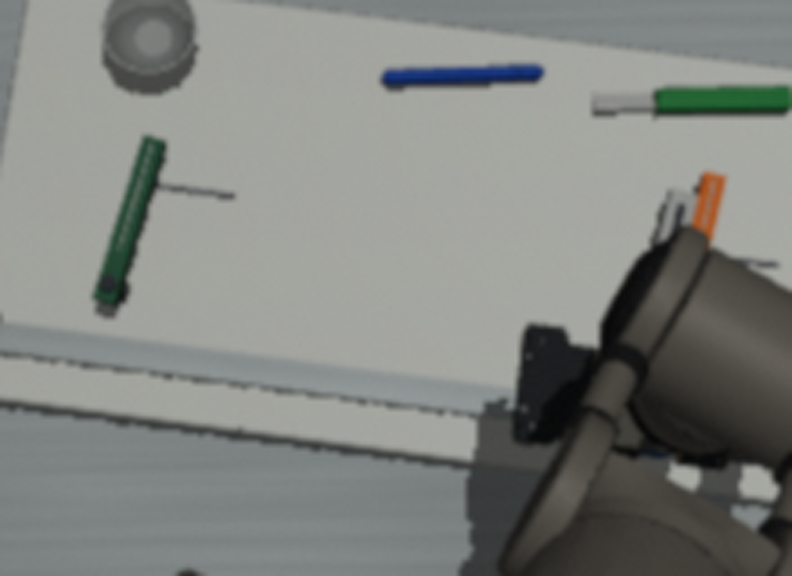

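The orange guide's tip, at crop (712,176), has swung over and lies next to the blade tip at (680,192). The hub hasn't reached it yet, so I'll keep creeping.

```bash
python3 -m jog '[[0,0.7,0,0,0,0],[0,0.7,0,0,0,0],[0,0,0,0,0,0]]' >/dev/null;  python3 -c "from h import *;st()"
python3 -m jog '[[0,0.7,0,0,0,0],[0,0,0,0,0,0]]' >/dev/null;  python3 -c "from h import *;st()"
python3 -m jog '[[0,0.7,0,0,0,0],[0,0,0,0,0,0]]' >/dev/null;  python3 -c "from h import *;st()"
python3 -m jog '[[0,0.7,0,0,0,0],[0,0,0,0,0,0]]' >/dev/null;  python3 -c "from h import *;st()"
```

```text
t 26.05 board [ -86.1 -179.8] z 87.2 [-3.141e+00  2.000e-03 -1.450e-01] F board [-5.77  2.25] 10.45 grip 21.3 30.0
t 26.25 board [ -86.1 -180.5] z 87.2 [-3.141e+00  2.000e-03 -1.450e-01] F board [-6.21  1.53] 10.38 grip 21.4 30.0
t 26.45 board [ -86.1 -180.7] z 87.2 [-3.14e+00  2.00e-03 -1.45e-01] F board [-5.72  3.81] 10.83 grip 21.1 30.0
t 26.65 board [ -86.1 -180.8] z 87.2 [-3.139e+00  2.000e-03 -1.450e-01] F board [-5.07  6.08] 11.05 grip 21.4 30.0
```

```bash
python3 -m jog '[[0,0.7,0,0,0,0],[0,0,0,0,0,0],[0,0,0,0,0,0],[0,0,0,0,0,0]]' >/dev/null;  python3 -c "from h import *;st()"
python3 -m jog '[[0,0,0,0,0,0],[0,-1.5,0,0,0,0],[0,0,0,0,0,0],[0,0,0,0,0,0],[0,0,0,0,0,0]]' 60 >/dev/null; python3 -c "from h import *;st()"
python3 -m jog '[[0,0,-15,0,0,0],[0,0,-30,0,0,0],[0,0,-40,0,0,0],[0,0,-40,0,0,0],[-40,-20,0,0,0,0],[-40,-30,0,0,0,0],[-40,-40,0,0,0,0],[0,-40,0,0,0,0],[0,-40,0,0,0,0],[0,-40,0,0,0,0],[0,-30,0,0,0,0],[0,0,0,0,0,0]]'
python3 - <<'E'
from h import *
i=snap("top"); cv2.imwrite("pics/t6.png",cv2.resize(i[170:330,220:440,::-1],None,fx=3.6,fy=3.6,interpolation=cv2.INTER_CUBIC))
E
```

```text
t 27.05 board [ -86.1 -180.8] z 87.2 [-3.138e+00  2.000e-03 -1.450e-01] F board [-5.03  9.58] 11.58 grip 21.3 30.0
t 27.55 board [ -85.1 -181.7] z 86.5 [ 3.142  0.    -0.145] F board [-0.1   0.21] 0.39 grip 54.0 0.0
time: 28.75
tool_pos: [400.9, 41.9, 211.8]
tcp_rot: [-3.141, -0.0, -0.141]
contact_force: [-0.4, -0.5, -0.1]
grip_width: 54.9
finger_force: 0.0
```

View pics/t6.png

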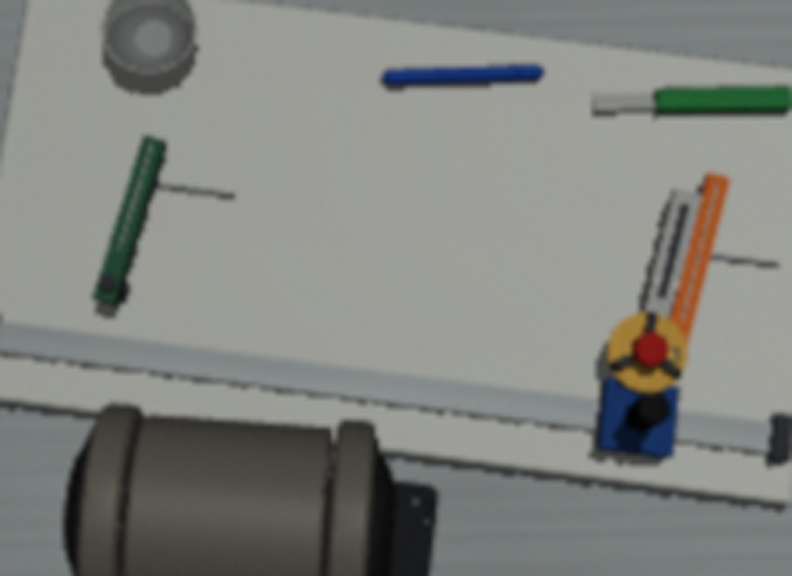

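The blade lies flat along the orange guide at crop (690,260), with the hub at its root. One numeric check of the angles before handing in.

Run:
```python
from h import *
i=bot.capture("top"); h=cv2.cvtColor(i,cv2.COLOR_RGB2HSV).astype(int)
def ang(m,lo,hi):
    q=np.zeros_like(m); q[lo[1]:hi[1],lo[0]:hi[0]]=1; v,u=np.nonzero(m&q)
    P=np.array([tb(ray("top",(a,b),52)) for a,b in zip(u,v)]); d=cv2.fitLine(P.astype(np.float32),cv2.DIST_L2,0,.01,.01).ravel()[:2]
    print(len(P),np.arctan2(-d[1],d[0])if d[0]>0 else np.arctan2(d[1],-d[0]))
S=h[:,:,1]>90
ang(S&(h[:,:,0]>50)&(h[:,:,0]<100),(240,200),(272,262))
ang(S&(h[:,:,0]<16),(402,215),(426,262))
```

```text
183 0.14385825
285 0.1512347
```

```bash
python3 -c "from plant import bot;print(bot.close_job())"
```

```text
the job is handed in; nothing more can be done
None
```

The job is handed in: the locked bevel rests against the orange guide, which leans 0.151 rad against the green guide's 0.144 rad as measured from the top camera; no verdict came back.

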